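# Load jars into a divided crate and shut its keeper bar

## Task

Slide the three blue glass jars, standing upright on the bench all the way, through the open front of the grey divided crate, one jar in each cell. Then swing the magenta keeper bar from behind over the jar tops and fully down across the crate's open front. Do not lift or tip a jar, and leave the two bottles and the cap tub alone.

Things in the scene. Friction and masses are not known exactly. Their poses are not given: they have to be found in the camera images.
- jar_a: cobalt-blue squat glass jar with white lid, round, 76 mm diameter, 64 mm tall (lid is the top 18 mm, 73 mm diameter), about 0.28 kg; origin at the centre of its underside, z up; it starts left of the others, in front of the crate. The three jars are alike
- jar_b: second jar, same as jar_a; starts in the middle
- jar_c: third jar, same as jar_a; starts on the right
- crate: grey divided crate fixed to the bench: 96 (x) by 300 (y) by 50 mm high, walls 6 mm, three cells in a row, each 92 mm wide and 90 mm deep. Top and front (-x, robot side) are open; no raised floor or sill: jars slide in on the bench. Origin: centre of its underside; wall and divider front ends at x = -48, inside of back wall at +42, dividers at y = +-49, outer walls at +-147 mm
- cell0 (a point): middle of the left cell (crate +y), on the bench, 45 mm inside the front opening; axes as the crate's (x into the cell)
- cell1 (a point): middle of the centre cell, likewise
- cell2 (a point): middle of the right cell (crate -y), likewise
- keeper (a joint): keeper bar angle, rad: 0 = shut, level across the open front; grows as it swings up (1.57 = straight up) and back over the crate; starts at 2.0 to 2.4, leaning back. Hinge line along crate y at crate x = +5, z = 50 mm, 72 mm from the bar. The hinge is stiff: the bar stays where it is left and takes 2 to 3 N to move
- bar_mid (a point): middle of the magenta keeper bar, on its axis: a round bar 10 mm thick and 320 mm long along crate y, carried by a thin steel arm at each end. Shut, it is 50 mm above the bench and 19 mm in front of the cell openings
- pump_bottle: bystander: blue pump bottle, 62 mm diameter, 167 mm tall, origin at the centre of its underside
- amber_bottle: bystander: amber bottle with black cap, 60 mm diameter, 150 mm tall, origin at the centre of its underside
- cap_tub: bystander: clear open tub of yellow caps, 120 x 90 x 60 mm, origin at the centre of its underside

How it is judged:
By the outcome, as a careful person would: the job done as asked, in the order asked, and still so for the second after the job is handed in, with the robot touching nothing.
It also fails if it takes over 72 s, if anything falls off the work surface, if the arm or the gripper's body presses on something with over 40 N, if the wrist force passes 120 N, or if a joint passes its speed limit or range.

## Robot

A 6-joint arm with a two-finger parallel gripper is mounted at the origin on the work surface. World frame = base frame: x ahead of the robot, y to its left, z up, the work surface at z = 0. Lengths are in m, angles in rad, forces in N, time in s.
With the tool pointing down it reaches from about 0.25 to 0.725 m from the base axis. Payload 4 kg.
Tool frame: the origin (TCP) lies midway between the tips of the shut fingers; the grasp point (between the pads) lies 19 mm behind it; x points along the fingers, y is the direction in which the jaws open and shut, and the axes are right-handed (so a half turn about x gives the same grasp; the last joint's range is limited). The gripper opens to 85 mm and grips with 20 to 120 N. Pads are 22 mm wide; open, the fingers measure 114 mm over their backs; the gripper's body (76 mm by 85 mm) begins 54 mm behind the grasp point. The pads swing forward as they close: fully open they stand 13 mm farther back than shut.
Start: joints at [-1.309, 0.241, 0.005, 1.335, 0, 1.571], TCP at [0.129, -0.483, 0.231] pointing down, gripper open.
Joint ranges: [-2.72, 2.72], [-1.05, 1.87], [-1.09, 1.28], [-1.99, 2.15], [-1.42, 1.44], [-3.14, 3.14]. Speed limits (rad/s): [2.79, 2.79, 3.14, 3.14, 3.14, 3.14].

## Interface

Orientations are given as a unit quaternion [x, y, z, w].
In Python, from workcell import * gives the robot as it stands.
- The arm moves only by the tool play_rows, never from a script. Its argument "plan" is a list of rows, each a list of 7 numbers: the shift along the tool's x, y, z in mm, then the turn, a rotation vector about the tool's x, y, z in rad, then the closure, from -1 (fully open) to 1 (shut). In form: [[x, y, z, rx, ry, rz, grip], ...]. A call has 1 to 20 rows; each row shifts and turns the commanded pose from where the row before left it, along the tool's axes as they then stand; what a row does not reach is not made up. A row lasts 1/12 s, in which the tool goes at most 41.7 mm and 7.16 degrees, less where a joint would pass 70% of its speed; a pose out of reach is approached as far as the arm can. A call with a gripper value outside its range is refused whole. The fingers move at their own pace and stop on an object; the grip force is fixed at half the most. Time passes only in rows, so rows that do not move let the fingers close. It gives the time, the measured TCP pose, the force and the opening at its end, in the units of the state.
- get_obs(): the state, without advancing time (a new reading comes with each control period).
- camera(name): name is "scene" or "top"; returns a dict with "frame" (480x640x3 uint8, red, green, blue), "depth" (480x640 float32, m along the optical axis (not along the pixel's ray), 0 where there is no reading), "fx", "fy", "cx", "cy" (pixels), "camera_from_world" (4x4, takes a point from world to camera coordinates). Camera axes: x right, y up, looking along -z (the intrinsics and any distortion apply to the point x, -y, -z); pixel columns grow to the right and rows downward; lengths in m; the calibration is good to about 2 mm. A picture is of the moment at which its call begins.
- job_done(): hands the job in, once; it reports no verdict.
Trained networks look in a picture, given as the dict that the camera call returned (one of the last four; its "shot" number tells which), for a name from the list of things; names that differ only in an ending like _2 or _b are one class to them, and where a whole thing is asked for, a point or a joint stands for the part that bears it (a point fixed in the world has none). Each returns a list of dicts, best first, with "confidence" (0 to 1); they miss things now and then, are a little off and sometimes report something else, mostly with a low value. They report only what shows in the picture. A call takes as long as a camera call.
- search_frame(thing, picture): "centre" ([x, y, z] in m, in world coordinates, good to about 4 mm: the middle of the surface that is visible of it).
- pinpoint(thing, picture): "centre" ([x, y, z] in m, in world coordinates, good to about 4 mm: a listed point, or the origin of a listed thing).
The state is a dict: "clock": time; "joint_pos": joint angles; "joint_vel": joint speeds; "tau": joint torques, N m; "eef_pos": TCP position; "tool_rot": TCP orientation; "ft_force": force on the tool from outside, world axes, zero at the start; "ft_torque": the same for the moment, N m; "grip_width": finger opening in m.
Only numpy, scipy, OpenCV 4.12 (cv2) and the standard library are available. Lean on these libraries where they do the work, as an engineer would, in place of code of your own. Each camera call takes 0.05 s, during which the arm holds its last target. There are 200 camera calls.

## Working session

There is one attempt and no reset: what is moved stays moved. The work goes in short steps, Python scripts to look and compute and a tool call to move; the robot and the scene stay as the last step left them, time stands still between calls to the robot, and variables do not carry over. Pictures are saved under pics/ and viewed, about 8 in all and at most 12, crops included, and the job is handed in when it is done.

Besides the shell and the picture viewer there is one more tool, called after "Request:" in YAML: its name, and indented under it one key for each argument. play_rows: Moves the arm, as the interface text tells. Its arguments: {"type":"object","properties":{"plan":{"type":"array","items":{"type":"array","items":{"type":"number"}}}},"required":["plan"]}

```bash
mkdir -p pics; ls; cat > h.py <<'E'
from workcell import *
import numpy as np, cv2
def save(p,n): cv2.imwrite('pics/'+n,cv2.cvtColor(p['frame'],cv2.COLOR_RGB2BGR))
def world(p):
    d=p['depth'];v,u=np.mgrid[:480,:640]
    c=np.stack([(u-p['cx'])/p['fx']*d,-(v-p['cy'])/p['fy']*d,-d,np.ones_like(d)],-1)
    return (c@np.linalg.inv(p['camera_from_world']).T)[...,:3]
E
python3 - <<'E'
from h import *
for n in ['top','scene']:
    p=camera(n);save(p,n+'0.png')
    T=np.linalg.inv(p['camera_from_world']);print(n,T[:3,3].round(3),[k for k in p if k not in('frame','depth')])
    for t in ['jar_a','crate','cell0','cell1','cell2','bar_mid','keeper','pump_bottle','amber_bottle','cap_tub']:
        try: print(t,[(np.round(r['centre'],3).tolist(),round(r['confidence'],2)) for r in pinpoint(t,p)][:4])
        except Exception as e: print(t,e)
o=get_obs();print(o['clock'],o['eef_pos'],o['tool_rot'])
E
```

```text
pics
top [0.335 0.053 1.168] ['fx', 'fy', 'cx', 'cy', 'camera_from_world', 'shot']
jar_a [([0.464, 0.186, 0.004], 0.87), ([0.492, -0.151, -0.003], 0.71)]
crate [([0.662, 0.022, 0.001], 0.84)]
cell0 [([0.67, -0.075, -0.005], 0.79), ([0.661, 0.021, -0.001], 0.72), ([0.676, -0.347, -0.001], 0.61), ([0.65, 0.118, -0.0], 0.6)]
cell1 [([0.67, -0.075, -0.005], 0.79), ([0.661, 0.021, -0.001], 0.72), ([0.676, -0.347, -0.001], 0.61), ([0.65, 0.118, -0.0], 0.6)]
cell2 [([0.67, -0.075, -0.005], 0.79), ([0.661, 0.021, -0.001], 0.72), ([0.676, -0.347, -0.001], 0.61), ([0.65, 0.118, -0.0], 0.6)]
bar_mid [([0.716, 0.027, 0.104], 0.86), ([0.465, 0.184, -0.002], 0.31)]
keeper it knows: amber_bottle, bar_mid, cap_tub, cell, crate, jar, pump_bottle
pump_bottle [([0.665, 0.333, -0.003], 0.79)]
amber_bottle []
cap_tub [([0.525, 0.4, -0.002], 0.96), ([0.661, 0.023, 0.0], 0.45)]
scene [0.967 0.746 1.046] ['fx', 'fy', 'cx', 'cy', 'camera_from_world', 'shot']
jar_a [([0.47, 0.182, 0.002], 0.96), ([0.491, -0.152, -0.001], 0.96), ([0.476, 0.012, 0.001], 0.84)]
crate [([0.66, 0.027, 0.0], 0.56), ([0.467, 0.184, -0.0], 0.22)]
cell0 [([0.655, 0.119, -0.003], 0.96), ([0.671, -0.075, -0.002], 0.81), ([0.663, 0.02, -0.004], 0.8)]
cell1 [([0.655, 0.119, -0.003], 0.96), ([0.671, -0.075, -0.002], 0.81), ([0.663, 0.02, -0.004], 0.8)]
cell2 [([0.655, 0.119, -0.003], 0.96), ([0.671, -0.075, -0.002], 0.81), ([0.663, 0.02, -0.004], 0.8)]
bar_mid [([0.717, 0.03, 0.104], 0.65)]
keeper it knows: amber_bottle, bar_mid, cap_tub, cell, crate, jar, pump_bottle
pump_bottle [([0.666, 0.336, -0.002], 0.76), ([0.469, 0.182, 0.0], 0.26)]
amber_bottle [([0.676, -0.346, 0.002], 0.98)]
cap_tub []
1.0 [ 0.12942392 -0.48298566  0.23134426] [ 0.70105836  0.09226793 -0.70105489  0.09233556]
```

View pics/top0.png

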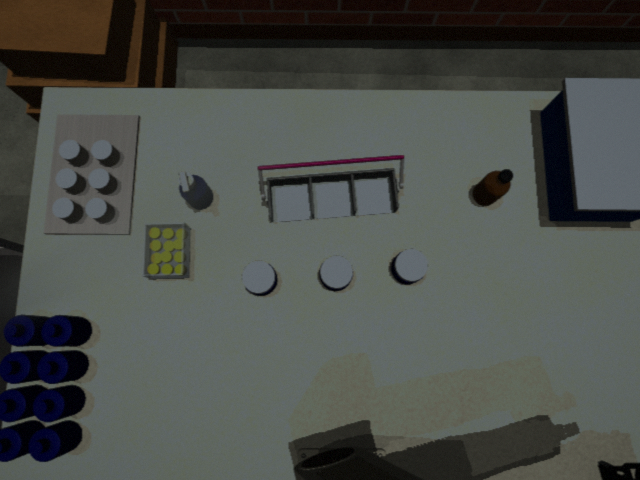

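View pics/scene0.png

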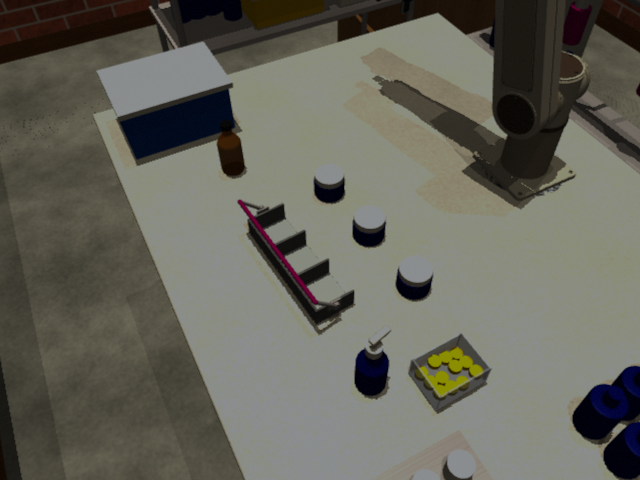

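```bash
python3 - <<'E'
from h import *
from scipy.spatial.transform import Rotation as R
p=camera('top');W=world(p);f=p['frame'].astype(int)
hsv=cv2.cvtColor(p['frame'],cv2.COLOR_RGB2HSV)
x,y,z=W[...,0],W[...,1],W[...,2]
# white lids: z 0.055..0.07
m=((z>.058)&(z<.07)&(x>.38)&(x<.57)&(y>-.25)&(y<.27)).astype(np.uint8)
n,l,s,c=cv2.connectedComponentsWithStats(m)
for i in range(1,n):
    if s[i,4]>100:
        q=l==i; (cx,cy),r=cv2.minEnclosingCircle(W[q][:,:2].astype(np.float32)); print('lid',s[i,4],np.median(W[q],0).round(4),round(cx,4),round(cy,4),round(r,4))
# crate rim
m=((z>.044)&(z<.056)&(x>.56)&(x<.76)&(y>-.2)&(y<.24))
q=W[m][:,:2].astype(np.float32);print('rim',m.sum(),cv2.minAreaRect(q))
mg=(hsv[...,0]>140)&(hsv[...,0]<170)&(hsv[...,1]>120)&(z>.02)
q=W[mg];print('bar',len(q),q.mean(0),q.min(0),q.max(0)); b=q[:,:2];print(cv2.minAreaRect(b.astype(np.float32)))
print(R.from_quat(get_obs()['tool_rot']).as_matrix().round(3))
E
```

```text
lid 817 [ 0.4929 -0.1531  0.0633] 0.4929 -0.153 0.0365
lid 826 [0.4765 0.0131 0.063 ] 0.4766 0.0133 0.0364
lid 835 [0.4646 0.1862 0.0631] 0.4642 0.1866 0.0368
rim 835 ((0.662014365196228, 0.022504419088363647), (0.09726621210575104, 0.3270096182823181), 4.899167537689209)
bar 563 [0.63862185 0.00189951 0.13061394] [ 0.11521151 -0.45262712  0.0496491 ] [0.73334576 0.66767967 1.16798746]
((0.42744019627571106, 0.10517236590385437), (1.1201894283294678, 0.6156017184257507), 89.54297637939453)
[[ 0.     0.259 -0.966]
 [-0.    -0.966 -0.259]
 [-1.     0.    -0.   ]]
```

The top picture shows the crate cells at about (292,203), (333,200) and (375,197), the jars at (259,278), (336,272) and (410,266), and the bar near (330,162). The scene view shows the same layout with the bar leaning back. Next I'll refine the crate pose and express everything in its frame.

```bash
python3 - <<'E'
from h import *
p=camera('top');W=world(p)
hsv=cv2.cvtColor(p['frame'],cv2.COLOR_RGB2HSV)
x,y,z=W[...,0],W[...,1],W[...,2]
mg=(hsv[...,0]>140)&(hsv[...,0]<175)&(hsv[...,1]>120)&(x>.6)&(z>.085)&(z<.12)&(abs(y)<.3)
q=W[mg];d=cv2.fitLine(q[:,:2].astype(np.float32),cv2.DIST_HUBER,0,.001,.001).ravel();print('bar',len(q),q.mean(0),np.arctan(-d[0]/d[1]),np.median(q[:,2]),q[:,1].min(),q[:,1].max())
m=((z>.042)&(z<.056)&(x>.58)&(x<.73)&(y>-.2)&(y<.24))
th=0.095;q=W[m][:,:2]
for th in (.085,.095,.105):
    u=q@[np.cos(th),np.sin(th)];v=q@[-np.sin(th),np.cos(th)]
    hu=np.histogram(u,bins=np.arange(u.min(),u.max()+.004,.004))[0]
    print(th,u.min().round(4),u.max().round(4),v.min().round(4),v.max().round(4),hu)
th=.095;u=q@[np.cos(th),np.sin(th)];v=q@[-np.sin(th),np.cos(th)]
b=u>u.max()-.012; print('backwall slope',np.polyfit(v[b],u[b],1), b.sum())
f=u<u.max()-.03;print(np.histogram(v[f],bins=np.arange(-.25,.15,.006)))
E
```

```text
bar 482 [0.71503517 0.02458307 0.1060785 ] 0.0860364 0.10607025824879668 -0.1356848821002114 0.18736509271536306
0.085 0.6139 0.712 -0.1983 0.1293 [ 23  15  20  17  18  22  14  17  22  29  21  34  27  27  28  27  20  22
  18  16  18  13 209 186  10]
0.095 0.6126 0.7105 -0.2049 0.1226 [ 17  17  21  18  17  20  15  16  20  28  23  32  28  28  23  33  18  22
  21  17  16  16 152 215  40]
0.105 0.6107 0.7114 -0.2115 0.1159 [  9  20  18  20  17  17  17  18  19  23  25  29  31  28  24  29  22  24
  19  21  15  18  76 215 116   3]
backwall slope [0.00673198 0.70579417] 414
(array([ 0,  0,  0,  0,  0,  0,  0,  3,  7, 25, 76,  1,  0,  0,  0,  0,  0,
        0,  0,  0,  0,  0,  0,  0,  0,  0, 56, 23,  0,  0,  0,  0,  0,  0,
        0,  0,  0,  0,  0,  0,  0,  0, 30, 42,  0,  0,  0,  0,  0,  0,  0,
        0,  0,  0,  0,  0,  0,  0, 13, 69, 17,  9,  3,  0,  0,  0]), array([-0.25 , -0.244, -0.238, -0.232, -0.226, -0.22 , -0.214, -0.208,
       -0.202, -0.196, -0.19 , -0.184, -0.178, -0.172, -0.166, -0.16 ,
       -0.154, -0.148, -0.142, -0.136, -0.13 , -0.124, -0.118, -0.112,
       -0.106, -0.1  , -0.094, -0.088, -0.082, -0.076, -0.07 , -0.064,
       -0.058, -0.052, -0.046, -0.04 , -0.034, -0.028, -0.022, -0.016,
       -0.01 , -0.004,  0.002,  0.008,  0.014,  0.02 ,  0.026,  0.032,
        0.038,  0.044,  0.05 ,  0.056,  0.062,  0.068,  0.074,  0.08 ,
        0.086,  0.092,  0.098,  0.104,  0.11 ,  0.116,  0.122,  0.128,
        0.134,  0.14 ,  0.146]))
```

Request:
play_rows:
  plan:
    - [0,0,0,0.0874,0,0,-1]
    - [0,0,0,0.0874,0,0,-1]
    - [0,-21.2,-27.95,0,0,0,-1]
    - [0,-21.2,-27.95,0,0,0,-1]
    - [0,-21.2,-27.95,0,0,0,-1]
    - [0,-21.2,-27.95,0,0,0,-1]
    - [0,-21.2,-27.95,0,0,0,-1]
    - [0,-21.2,-27.95,0,0,0,-1]
    - [0,-21.2,-27.95,0,0,0,-1]
    - [0,-21.2,-27.95,0,0,0,-1]
    - [0,-21.2,-27.95,0,0,0,-1]
    - [0,-21.2,-27.95,0,0,0,-1]
    - [0,-21.2,-27.95,0,0,0,-1]
    - [0,-21.2,-27.95,0,0,0,-1]
    - [0,-21.2,-27.95,0,0,0,-1]
    - [0,-21.2,-27.95,0,0,0,-1]
    - [30,0,0,0,0,0,-1]
    - [30,0,0,0,0,0,-1]
    - [30,0,0,0,0,0,-1]
    - [0,0,0,0,0,0,-1]

```text
clock: 2.77
eef_pos: [0.4893, -0.1515, 0.1354]
tool_rot: [-0.702, -0.032, 0.71, -0.03]
ft_force: [-1.8, 0.6, -1.2]
grip_width: 0.0857
```

```bash
cat >> h.py <<'E'
TH=.087;C0=np.array([.6625,.0225])
from scipy.spatial.transform import Rotation as R
def uv(p):
    d=np.asarray(p)[:2]-C0;c,s=np.cos(TH),np.sin(TH);return (np.array([c*d[0]+s*d[1],-s*d[0]+c*d[1]])*1e3).round(1)
def st():
    o=get_obs();M=R.from_quat(o['tool_rot']).as_matrix()
    print('t',round(o['clock'],2),'uv',uv(o['eef_pos']),'z',round(o['eef_pos'][2]*1e3,1),'yaw',round(np.arctan2(M[0,1],-M[1,1]),4),'xaxis',M[:,0].round(3),'F',np.round(o['ft_force'],1),'w',round(o['grip_width']*1e3,1))
def jars():
    p=camera('top');W=world(p);z=W[...,2];hsv=cv2.cvtColor(p['frame'],cv2.COLOR_RGB2HSV)
    m=((z>.058)&(z<.068)&(W[...,0]>.38)&(W[...,0]<.72)&(abs(W[...,1])<.27)&(hsv[...,1]<70)).astype(np.uint8)
    n,l,s,c=cv2.connectedComponentsWithStats(m)
    for i in range(1,n):
        if s[i,4]>150:
            q=W[l==i];(a,b),r=cv2.minEnclosingCircle(q[:,:2].astype(np.float32));print('lid',s[i,4],uv((a,b)),round(r*1e3,1),'zmed',np.median(q[:,2]).round(4))
    return p
E
python3 -c "
from h import *
st()"
```

```text
t 2.77 uv [-187.7 -158.3] z 135.4 yaw 0.0879 xaxis [-0.011  0.003 -1.   ] F [-1.8  0.6 -1.2] w 85.7
```

Request:
play_rows:
  plan:
    - [0,0,0,0,0,0,-1]
    - [0,0,0,0,0,0,-1]
    - [0,0,0,0,0,0,-1]

```text
clock: 3.02
eef_pos: [0.495, -0.154, 0.1437]
tool_rot: [0.708, 0.03, -0.705, 0.031]
ft_force: [0.2, -0.3, 0.0]
grip_width: 0.0851
```

```bash
python3 -c "
from h import *
st()"
```

```text
t 3.02 uv [-182.2 -161.3] z 143.7 yaw 0.0865 xaxis [ 0.004 -0.001 -1.   ] F [ 0.2 -0.3  0. ] w 85.1
```

Request:
play_rows:
  plan:
    - [15,0,0,0,0,0,-1]
    - [15,0,0,0,0,0,-1]
    - [15,0,0,0,0,0,-1]
    - [11,0,0,0,0,0,-1]
    - [0,0,0,0,0,0,-1]
    - [0,0,0,0,0,0,-1]
    - [0,0,0,0,0,0,-1]
    - [0,0,0,0,0,0,-1]

```text
clock: 3.68
eef_pos: [0.4947, -0.1538, 0.087]
tool_rot: [0.708, 0.03, -0.705, 0.031]
ft_force: [1.0, -0.4, -0.1]
grip_width: 0.0854
```

```bash
python3 -c "
from h import *
st()"
```

```text
t 3.68 uv [-182.5 -161. ] z 87.0 yaw 0.0868 xaxis [ 0.003 -0.001 -1.   ] F [ 1.  -0.4 -0.1] w 85.4
```

Request:
play_rows:
  plan:
    - [0,-0.8,1.5,0,0,0,-1]
    - [13,0,0,0,0,0,-1]
    - [13,0,0,0,0,0,-1]
    - [13,0,0,0,0,0,-1]
    - [13,0,0,0,0,0,-1]
    - [13,0,0,0,0,0,-1]
    - [10,0,0,0,0,0,-1]
    - [0,0,0,0,0,0,-1]
    - [0,0,0,0,0,0,-1]
    - [0,0,0,0,0,0,-1]
    - [0,0,0,0,0,0,0.2]
    - [0,0,0,0,0,0,0.2]
    - [0,0,0,0,0,0,0.2]
    - [0,0,0,0,0,0,0.2]
    - [0,0,0,0,0,0,0.2]

```text
clock: 4.93
eef_pos: [0.4931, -0.1533, 0.012]
tool_rot: [0.707, 0.03, -0.705, 0.031]
ft_force: [-0.6, -0.5, 5.5]
grip_width: 0.0744
```

```bash
python3 -c "
from h import *
st();save(camera('scene'),'s1.png')"
```

```text
t 4.93 uv [-184.1 -160.4] z 12.0 yaw 0.0868 xaxis [ 0.003 -0.002 -1.   ] F [-0.6 -0.5  5.5] w 74.4
```

View pics/s1.png

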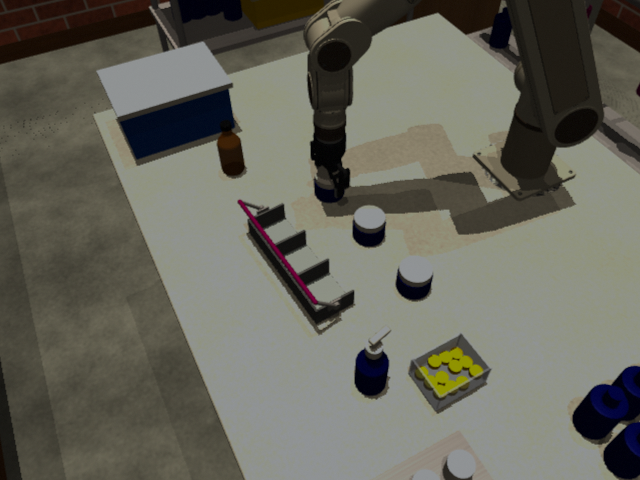

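Request:
play_rows:
  plan:
    - [0,-2.4,-4,0,0,0,0.2]
    - [0,-6,-10.5,0,0,0,0.2]
    - [0,-6,-10.5,0,0,0,0.2]
    - [0,-6,-10.5,0,0,0,0.2]
    - [0,-6,-10.5,0,0,0,0.2]
    - [0,-6,-10.5,0,0,0,0.2]
    - [0,-6,-10.5,0,0,0,0.2]
    - [0,-6,-10.5,0,0,0,0.2]
    - [0,-6,-10.5,0,0,0,0.2]
    - [0,-6,-10.5,0,0,0,0.2]
    - [0,-6,-10.5,0,0,0,0.2]
    - [0,0,0,0,0,0,0.2]
    - [0,0,0,0,0,0,0.2]
    - [0,0,0,0,0,0,-1]
    - [0,0,0,0,0,0,-1]
    - [0,0,0,0,0,0,-1]
    - [0,0,0,0,0,0,-1]
    - [0,0,0,0,0,0,-1]

```text
clock: 6.48
eef_pos: [0.5944, -0.0812, 0.0099]
tool_rot: [-0.706, -0.031, 0.707, -0.031]
ft_force: [-0.6, -0.6, 0.0]
grip_width: 0.0854
```

```bash
python3 -c "
from h import *
st();jars()"
```

```text
t 6.48 uv [-76.8 -97.4] z 9.9 yaw 0.0866 xaxis [-0.001  0.    -1.   ] F [-0.6 -0.6  0. ] w 85.4
lid 818 [-186.1    6.9] 36.7 zmed 0.0632
lid 829 [-183.3  180.3] 36.6 zmed 0.0631
```

Request:
play_rows:
  plan:
    - [0,0,6,0,0,0,-1]
    - [0,0,12,0,0,0,-1]
    - [0,0,15,0,0,0,-1]
    - [0,0,15,0,0,0,-1]
    - [0,0,15,0,0,0,-1]
    - [0,0,7,0,0,0,-1]
    - [0,0,0,0,0,0,0]
    - [0,0,0,0,0,0,0]
    - [0,0,0,0,0,0,0]
    - [0,0,0,0,0,0,0]
    - [0,0,0,0,0,0,0]

```text
clock: 7.45
eef_pos: [0.5262, -0.0871, 0.0104]
tool_rot: [0.707, 0.031, -0.706, 0.031]
ft_force: [-0.5, 0.1, 0.1]
grip_width: 0.0427
```

```bash
python3 -c "
from h import *
st();p=jars();save(p,'t1.png')
p=cv2.imread('pics/t1.png')[140:320,200:460];cv2.imwrite('pics/t1c.png',cv2.resize(p,None,fx=3,fy=3))"
```

```text
t 7.45 uv [-145.3  -97.3] z 10.4 yaw 0.0872 xaxis [ 0.001 -0.    -1.   ] F [-0.5  0.1  0.1] w 42.7
lid 332 [-72.2 -86.4] 34.0 zmed 0.0629
lid 816 [-186.1    7.3] 36.4 zmed 0.0632
lid 824 [-183.1  180.5] 36.9 zmed 0.0633
```

View pics/t1c.png

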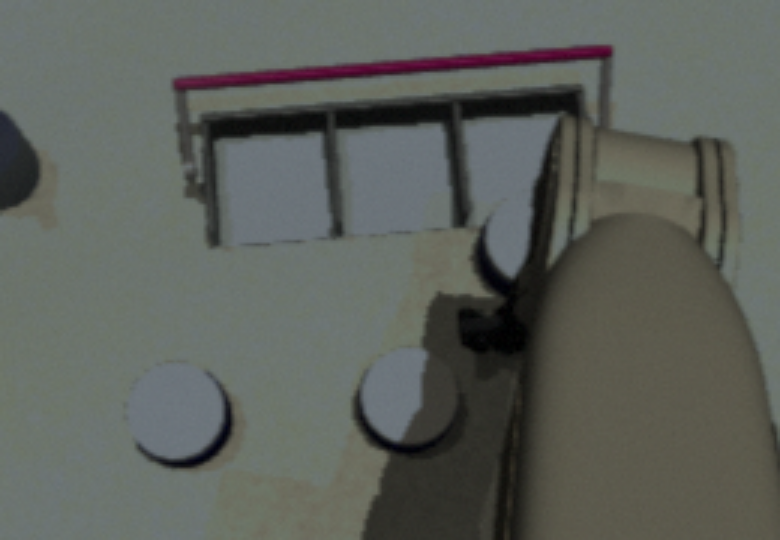

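Request:
play_rows:
  plan:
    - [0,0,-6,0,0,0,0]
    - [0,0,-10,0,0,0,0]
    - [0,0,-8,0,0,0,0]
    - [0,0,-8,0,0,0,0]
    - [0,0,-8,0,0,0,0]
    - [0,0,-8,0,0,0,0]
    - [0,0,-8,0,0,0,0]
    - [0,0,-8,0,0,0,0]
    - [0,0,-8,0,0,0,0]
    - [0,0,-8,0,0,0,0]
    - [0,0,-8,0,0,0,0]
    - [0,0,-6,0,0,0,0]
    - [0,0,-3,0,0,0,0]
    - [0,0,-2,0,0,0,0]
    - [0,0,0,0,0,0,0]
    - [0,0,0,0,0,0,0]

```text
clock: 8.83
eef_pos: [0.6244, -0.0784, 0.0103]
tool_rot: [0.707, 0.031, -0.706, 0.031]
ft_force: [0.0, 0.4, -0.1]
grip_width: 0.0425
```

```bash
python3 -c "
from h import *
st()
p=camera('scene');save(p,'s2.png')
for r in search_frame('jar_a',p): print(uv(r['centre']),r)
p=cv2.imread('pics/s2.png')[140:320,200:460];cv2.imwrite('pics/s2c.png',cv2.resize(p,None,fx=3,fy=3))"
```

```text
t 8.83 uv [-46.7 -97.2] z 10.3 yaw 0.0871 xaxis [ 0.001  0.    -1.   ] F [ 0.   0.4 -0.1] w 42.5
[-166.1  187.8] {'centre': [0.4807, 0.1952, 0.0635], 'confidence': 0.89}
[ -2.3 -81.8] {'centre': [0.6673, -0.0592, 0.0628], 'confidence': 0.86}
[-171.4   23.7] {'centre': [0.4897, 0.0312, 0.0639], 'confidence': 0.72}
```

View pics/s2c.png

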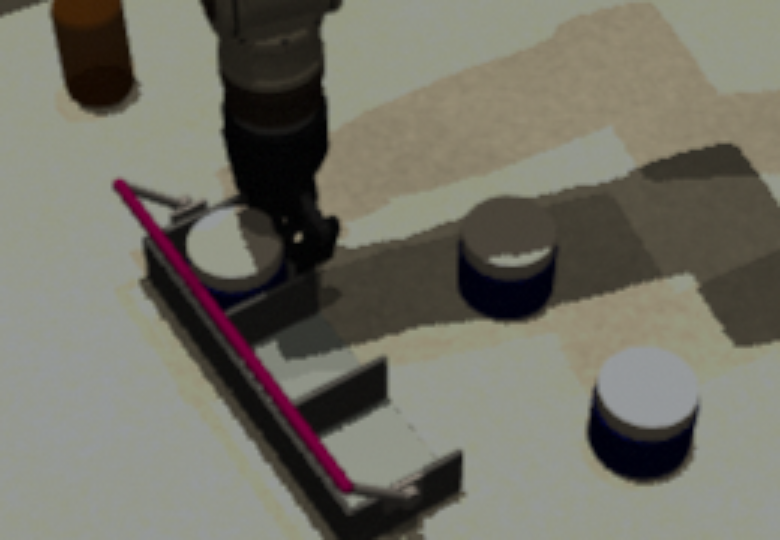

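Request:
play_rows:
  plan:
    - [0,0,8,0,0,0,0]
    - [0,0,16,0,0,0,0]
    - [0,0,22,0,0,0,0]
    - [0,0,22,0,0,0,0]
    - [0,0,22,0,0,0,0]
    - [-20,0,0,0,0,0,0]
    - [-30,0,0,0,0,0,-1]
    - [-30,0,0,0,0,0,-1]
    - [0,-14.3,5,0,0,0,-1]
    - [0,-20,10,0,0,0,-1]
    - [0,-20,10,0,0,0,-1]
    - [0,-20,10,0,0,0,-1]
    - [0,-20,9,0,0,0,-1]
    - [0,-10,5.3,0,0,0,-1]
    - [0,0,0,0,0,0,-1]
    - [0,0,0,0,0,0,-1]
    - [0,0,0,0,0,0,-1]
    - [0,0,0,0,0,0,-1]

```text
clock: 10.43
eef_pos: [0.477, 0.0126, 0.0904]
tool_rot: [0.707, 0.03, -0.706, 0.03]
ft_force: [-0.3, 0.3, -0.0]
grip_width: 0.0852
```

```bash
python3 -c "
from h import *
st();jars()"
```

```text
t 10.43 uv [-185.7    6.2] z 90.4 yaw 0.0859 xaxis [ 0.001 -0.    -1.   ] F [-0.3  0.3 -0. ] w 85.2
lid 652 [ -5.4 -96.8] 36.8 zmed 0.0631
lid 833 [-183.2  180.5] 36.7 zmed 0.0631
```

Request:
play_rows:
  plan:
    - [10,-0.7,0,0,0,0,-1]
    - [13,0,0,0,0,0,-1]
    - [13,0,0,0,0,0,-1]
    - [13,0,0,0,0,0,-1]
    - [13,0,0,0,0,0,-1]
    - [13,0,0,0,0,0,-1]
    - [5,0,0,0,0,0,-1]
    - [0,0,0,0,0,0,-1]
    - [0,0,0,0,0,0,-1]
    - [0,0,0,0,0,0,-1]
    - [0,0,0,0,0,0,0.2]
    - [0,0,0,0,0,0,0.2]
    - [0,0,0,0,0,0,0.2]
    - [0,0,0,0,0,0,0.2]
    - [0,0,0,0,0,0,0.2]

```text
clock: 11.73
eef_pos: [0.4771, 0.0137, 0.0117]
tool_rot: [0.707, 0.03, -0.706, 0.031]
ft_force: [-0.1, -0.8, 5.9]
grip_width: 0.0746
```

Request:
play_rows:
  plan:
    - [0,0.4,-4.7,0,0,0,0.2]
    - [0,0.66,-10.5,0,0,0,0.2]
    - [0,0.66,-10.5,0,0,0,0.2]
    - [0,0.66,-10.5,0,0,0,0.2]
    - [0,0.66,-10.5,0,0,0,0.2]
    - [0,0.66,-10.5,0,0,0,0.2]
    - [0,0.66,-10.5,0,0,0,0.2]
    - [0,0.66,-10.5,0,0,0,0.2]
    - [0,0.66,-10.5,0,0,0,0.2]
    - [0,0.66,-10.5,0,0,0,0.2]
    - [0,0.66,-10.5,0,0,0,0.2]
    - [0,0,0,0,0,0,0.2]
    - [0,0,0,0,0,0,0.2]
    - [0,0,0,0,0,0,-1]
    - [0,0,0,0,0,0,-1]
    - [0,0,0,0,0,0,-1]
    - [0,0,0,0,0,0,-1]
    - [0,0,0,0,0,0,-1]

```text
clock: 13.23
eef_pos: [0.5856, 0.0166, 0.01]
tool_rot: [-0.706, -0.031, 0.707, -0.031]
ft_force: [0.1, -0.0, 0.4]
grip_width: 0.0856
```

Request:
play_rows:
  plan:
    - [0,0,6,0,0,0,-1]
    - [0,0,12,0,0,0,-1]
    - [0,0,15,0,0,0,-1]
    - [0,0,15,0,0,0,-1]
    - [0,0,15,0,0,0,-1]
    - [0,0,7,0,0,0,-1]
    - [0,0,0,0,0,0,0]
    - [0,0,0,0,0,0,0]
    - [0,0,0,0,0,0,0]
    - [0,0,0,0,0,0,0]
    - [0,0,0,0,0,0,0]

```text
clock: 14.15
eef_pos: [0.5171, 0.0106, 0.0104]
tool_rot: [0.707, 0.031, -0.706, 0.031]
ft_force: [-0.2, 0.1, 0.7]
grip_width: 0.0427
```

```bash
python3 -c "
from h import *
st();jars()"
```

```text
t 14.15 uv [-145.9    0.7] z 10.4 yaw 0.087 xaxis [ 0.001  0.    -1.   ] F [-0.2  0.1  0.7] w 42.7
lid 485 [ -4.4 -96.9] 36.7 zmed 0.0631
lid 836 [-183.   180.8] 36.8 zmed 0.0631
```

Request:
play_rows:
  plan:
    - [0,0.5,-6,0,0,0,0]
    - [0,0,-10.5,0,0,0,0]
    - [0,0,-8,0,0,0,0]
    - [0,0,-8,0,0,0,0]
    - [0,0,-8,0,0,0,0]
    - [0,0,-8,0,0,0,0]
    - [0,0,-8,0,0,0,0]
    - [0,0,-8,0,0,0,0]
    - [0,0,-8,0,0,0,0]
    - [0,0,-8,0,0,0,0]
    - [0,0,-8,0,0,0,0]
    - [0,0,-8,0,0,0,0]
    - [0,0,-3,0,0,0,0]
    - [0,0,-2,0,0,0,0]
    - [0,0,0,0,0,0,0]
    - [0,0,0,0,0,0,0]

```text
clock: 15.53
eef_pos: [0.618, 0.0189, 0.0104]
tool_rot: [0.707, 0.031, -0.706, 0.031]
ft_force: [-0.5, -0.5, 0.3]
grip_width: 0.043
```

Request:
play_rows:
  plan:
    - [0,0,8,0,0,0,0]
    - [0,0,16,0,0,0,0]
    - [0,0,22,0,0,0,0]
    - [0,0,22,0,0,0,0]
    - [0,0,22,0,0,0,0]
    - [-20,0,0,0,0,0,0]
    - [-30,0,0,0,0,0,-1]
    - [-30,0,0,0,0,0,-1]
    - [0,-20,5,0,0,0,-1]
    - [0,-30,9,0,0,0,-1]
    - [0,-30,9,0,0,0,-1]
    - [0,-30,9,0,0,0,-1]
    - [0,-30,8,0,0,0,-1]
    - [0,-25,5,0,0,0,-1]
    - [0,-15,3,0,0,0,-1]
    - [0,0,0,0,0,0,-1]
    - [0,0,0,0,0,0,-1]
    - [0,0,0,0,0,0,-1]
    - [0,0,0,0,0,0,-1]

```text
clock: 17.12
eef_pos: [0.4698, 0.109, 0.0939]
tool_rot: [-0.701, -0.089, 0.706, -0.046]
ft_force: [-0.1, -0.6, 0.0]
grip_width: 0.0855
```

```bash
python3 -c "
from h import *
st();jars()"
```

```text
t 17.12 uv [-184.5  102.9] z 93.9 yaw 0.1911 xaxis [-0.012  0.059 -0.998] F [-0.1 -0.6  0. ] w 85.5
lid 747 [ -5.6 -97. ] 36.9 zmed 0.0632
lid 757 [-3.3  1.6] 37.0 zmed 0.0631
lid 411 [-183.6  183.8] 35.4 zmed 0.0631
```

```bash
python3 -c "
from h import *
st();print(get_obs()['joint_pos'])"
```

```text
t 17.17 uv [-184.6  102.9] z 93.8 yaw 0.191 xaxis [-0.012  0.059 -0.998] F [ 0.3  0.5 -0.2] w 85.3
[ 0.19008121  0.31458705 -0.27700867  0.97973308  0.06026949  3.14061861]
```

Request:
play_rows:
  plan:
    - [-25,0,0,0,0,0,-1]
    - [-25,0,0,0,0,0,-1]
    - [0,0,0,-0.12,0,0,-1]
    - [0,0,0,-0.12,0,0,-1]
    - [0,0,0,-0.12,0,0,-1]
    - [0,0,0,-0.12,0,0,-1]
    - [0,0,0,-0.12,0,0,-1]
    - [0,0,0,-0.12,0,0,-1]
    - [0,0,0,-0.12,0,0,-1]
    - [0,0,0,-0.12,0,0,-1]
    - [0,0,0,-0.12,0,0,-1]
    - [0,0,0,-0.12,0,0,-1]
    - [0,0,0,0,0,0,-1]

```text
clock: 18.25
eef_pos: [0.4701, 0.106, 0.1437]
tool_rot: [0.552, 0.472, -0.532, 0.435]
ft_force: [-0.2, 0.5, -0.4]
grip_width: 0.0854
```

```bash
python3 -c "
from h import *
st();print(get_obs()['joint_pos'])"
```

```text
t 18.25 uv [-184.4   99.9] z 143.7 yaw 1.3936 xaxis [-0.012  0.059 -0.998] F [-0.2  0.5 -0.4] w 85.4
[ 0.18387852  0.26415754 -0.2022135   1.10558256  0.06035003  1.93245652]
```

Request:
play_rows:
  plan:
    - [0,0,0,-0.1223,0,0,-1]
    - [0,0,0,-0.1223,0,0,-1]
    - [0,0,0,-0.1223,0,0,-1]
    - [0,0,0,-0.1223,0,0,-1]
    - [0,0,0,-0.1223,0,0,-1]
    - [0,0,0,-0.1223,0,0,-1]
    - [0,0,0,-0.1223,0,0,-1]
    - [0,0,0,-0.1223,0,0,-1]
    - [0,0,0,-0.1223,0,0,-1]
    - [0,0,0,-0.1223,0,0,-1]
    - [0,0,0,-0.1223,0,0,-1]
    - [0,0,0,-0.1223,0,0,-1]
    - [0,0,0,-0.1223,0,0,-1]
    - [0,0,0,-0.1223,0,0,-1]
    - [0,0,0,-0.1223,0,0,-1]
    - [0,0,0,0,0,0,-1]
    - [0,0,0,0,0,0,-1]
    - [0,0,0,0,0,0,-1]

```text
clock: 19.75
eef_pos: [0.4699, 0.1063, 0.1438]
tool_rot: [-0.007, 0.71, 0.05, 0.703]
ft_force: [-0.2, -0.1, 0.2]
grip_width: 0.0851
```

```bash
cat >> h.py <<'E'
def err():
    M=R.from_quat(get_obs()['tool_rot']);c,s=np.cos(TH),np.sin(TH)
    T=R.from_matrix(np.array([[0,0,-1],[-s,c,0],[c,s,0]],float).T)
    print('rotvec to fix (tool)',(M.inv()*T).as_rotvec().round(4))
E
python3 -c "
from h import *
st();err();print(get_obs()['joint_pos'])"
```

```text
t 19.75 uv [-184.5  100.2] z 143.8 yaw -3.0611 xaxis [-0.012  0.059 -0.998] F [-0.2 -0.1  0.2] w 85.1
rotvec to fix (tool) [-0.0062 -0.007  -0.06  ]
[ 0.18440946  0.26382904 -0.20239128  1.10555635  0.06038839  0.10362063]
```

Request:
play_rows:
  plan:
    - [0,0,0,-0.0062,-0.007,-0.06,-1]
    - [0,16,0.5,0,0,0,-1]
    - [0,24,0.5,0,0,0,-1]
    - [0,24,0.5,0,0,0,-1]
    - [0,16.4,0,0,0,0,-1]
    - [18,0,0,0,0,0,-1]
    - [18,0,0,0,0,0,-1]
    - [17,0,0,0,0,0,-1]
    - [0,0,0,0,0,0,-1]
    - [0,0,0,0,0,0,-1]
    - [0,0,0,0,0,0,-1]
    - [0,0,0,0,0,0,-1]

```text
clock: 20.75
eef_pos: [0.4651, 0.1869, 0.0921]
tool_rot: [-0.032, 0.706, 0.032, 0.707]
ft_force: [0.0, 0.3, 1.2]
grip_width: 0.0856
```

```bash
python3 -c "
from h import *
st();err();jars()"
```

```text
t 20.75 uv [-182.4  180.9] z 92.1 yaw -3.0516 xaxis [ 0.002  0.001 -1.   ] F [0.  0.3 1.2] w 85.6
rotvec to fix (tool) [ 0.003   0.0024 -0.0008]
lid 750 [ -5.7 -96. ] 36.9 zmed 0.063
lid 754 [-4.   1.5] 36.7 zmed 0.0629
```

Request:
play_rows:
  plan:
    - [10,-0.3,-0.5,0,0,0,-1]
    - [13,0,0,0,0,0,-1]
    - [13,0,0,0,0,0,-1]
    - [13,0,0,0,0,0,-1]
    - [13,0,0,0,0,0,-1]
    - [13,0,0,0,0,0,-1]
    - [6,0,0,0,0,0,-1]
    - [0,0,0,0,0,0,-1]
    - [0,0,0,0,0,0,-1]
    - [0,0,0,0,0,0,-1]
    - [0,0,0,0,0,0,0.2]
    - [0,0,0,0,0,0,0.2]
    - [0,0,0,0,0,0,0.2]
    - [0,0,0,0,0,0,0.2]
    - [0,0,0,0,0,0,0.2]

```text
clock: 22.05
eef_pos: [0.4647, 0.1866, 0.0114]
tool_rot: [-0.032, 0.705, 0.032, 0.707]
ft_force: [-1.5, -0.0, 3.9]
grip_width: 0.0749
```

Request:
play_rows:
  plan:
    - [0,-2.5,3,0,0,0,0.2]
    - [0,-7.3,9.4,0,0,0,0.2]
    - [0,-7.3,9.4,0,0,0,0.2]
    - [0,-7.3,9.4,0,0,0,0.2]
    - [0,-7.3,9.4,0,0,0,0.2]
    - [0,-7.3,9.4,0,0,0,0.2]
    - [0,-7.3,9.4,0,0,0,0.2]
    - [0,-7.3,9.4,0,0,0,0.2]
    - [0,-7.3,9.4,0,0,0,0.2]
    - [0,-7.3,9.4,0,0,0,0.2]
    - [0,-7.3,9.4,0,0,0,0.2]
    - [0,-7.3,9.4,0,0,0,0.2]
    - [0,0,0,0,0,0,0.2]
    - [0,0,0,0,0,0,0.2]
    - [0,0,0,0,0,0,-1]
    - [0,0,0,0,0,0,-1]
    - [0,0,0,0,0,0,-1]
    - [0,0,0,0,0,0,-1]
    - [0,0,0,0,0,0,-1]

```text
clock: 23.63
eef_pos: [0.5763, 0.1137, 0.0095]
tool_rot: [-0.032, 0.707, 0.032, 0.706]
ft_force: [-0.2, -0.0, -0.2]
grip_width: 0.0854
```

Request:
play_rows:
  plan:
    - [0,0,-6,0,0,0,-1]
    - [0,0,-12,0,0,0,-1]
    - [0,0,-15,0,0,0,-1]
    - [0,0,-15,0,0,0,-1]
    - [0,0,-15,0,0,0,-1]
    - [0,0,-7,0,0,0,-1]
    - [0,0,0,0,0,0,0]
    - [0,0,0,0,0,0,0]
    - [0,0,0,0,0,0,0]
    - [0,0,0,0,0,0,0]
    - [0,0,0,0,0,0,0]

```text
clock: 24.55
eef_pos: [0.5083, 0.1073, 0.0099]
tool_rot: [-0.032, 0.706, 0.032, 0.707]
ft_force: [-0.4, -0.2, -0.2]
grip_width: 0.0423
```

```bash
python3 -c "
from h import *
st();err();p=jars()"
```

```text
t 24.55 uv [-146.3   97.9] z 9.9 yaw -3.0507 xaxis [ 0.001  0.    -1.   ] F [-0.4 -0.2 -0.2] w 42.3
rotvec to fix (tool) [ 0.0039  0.0011 -0.0002]
lid 746 [ -5.7 -96.6] 36.8 zmed 0.063
lid 751 [-3.1  1. ] 36.7 zmed 0.0631
```

Request:
play_rows:
  plan:
    - [0,0,6,0,0,0,0]
    - [0,0,10.5,0,0,0,0]
    - [0,0,8,0,0,0,0]
    - [0,0,8,0,0,0,0]
    - [0,0,8,0,0,0,0]
    - [0,0,8,0,0,0,0]
    - [0,0,8,0,0,0,0]
    - [0,0,8,0,0,0,0]
    - [0,0,8,0,0,0,0]
    - [0,0,8,0,0,0,0]
    - [0,0,8,0,0,0,0]
    - [0,0,8,0,0,0,0]
    - [0,0,3,0,0,0,0]
    - [0,0,2,0,0,0,0]
    - [0,0,0,0,0,0,0]
    - [0,0,0,0,0,0,0]

```text
clock: 25.93
eef_pos: [0.6088, 0.1164, 0.0099]
tool_rot: [-0.032, 0.706, 0.032, 0.707]
ft_force: [0.0, 0.3, 0.6]
grip_width: 0.0428
```

Request:
play_rows:
  plan:
    - [0,0,-8,0,0,0,0]
    - [0,0,-16,0,0,0,0]
    - [0,0,-22,0,0,0,0]
    - [0,0,-22,0,0,0,0]
    - [-20,0,-22,0,0,0,0]
    - [-35,0,-10,0,0,0,0]
    - [-35,-10,0,0,0,0,0]
    - [-35,-20,0,0,0,0,0]
    - [-30,-30,0,0,0,0,0]
    - [0,-38,0,0,0,0,0]
    - [0,0,0,0,0,0,0]
    - [0,0,0,0,0,0,0]

```text
clock: 26.93
eef_pos: [0.5181, 0.0086, 0.1651]
tool_rot: [-0.031, 0.706, 0.031, 0.707]
ft_force: [-0.5, 0.2, -0.2]
grip_width: 0.0426
```

```bash
python3 -c "
from h import *
st();err();p=jars();save(p,'t3.png');W=world(p);hsv=cv2.cvtColor(p['frame'],cv2.COLOR_RGB2HSV)
mg=(hsv[...,0]>140)&(hsv[...,0]<175)&(hsv[...,1]>120)&(W[...,0]>.6)&(W[...,2]>.085)&(W[...,2]<.12)
q=W[mg];print('bar',len(q),uv(np.median(q,0)),np.median(q[:,2]))
p=camera('scene');W=world(p);hsv=cv2.cvtColor(p['frame'],cv2.COLOR_RGB2HSV)
mg=(hsv[...,0]>140)&(hsv[...,0]<175)&(hsv[...,1]>120)&(abs(W[...,0]-.7)<.1)&(W[...,2]>.085)&(W[...,2]<.12)&(abs(W[...,1])<.25)
q=W[mg];print('bar',len(q),uv(np.median(q,0)),np.median(q[:,2]))
print(get_obs()['joint_pos'])"
```

```text
t 26.93 uv [-145.1   -1.3] z 165.1 yaw -3.0543 xaxis [ 0.002  0.    -1.   ] F [-0.5  0.2 -0.2] w 42.6
rotvec to fix (tool) [ 0.0003  0.0024 -0.0001]
lid 751 [-3.5 98.7] 36.9 zmed 0.0631
bar 220 [52.7 85.2] 0.1058445329128278
bar 541 [57.1 21.7] 0.10834908816948596
[ 1.98281851e-02  3.13909537e-01 -7.53275686e-02  1.18211903e+00
  5.37937368e-04 -7.08981651e-02]
```

Request:
play_rows:
  plan:
    - [0,0,0,0.1208,0,0,0.33]
    - [0,0,0,0.1208,0,0,0.33]
    - [0,0,0,0.1208,0,0,0.33]
    - [0,0,0,0.1208,0,0,0.33]
    - [0,0,0,0.1208,0,0,0.33]
    - [0,0,0,0.1208,0,0,0.33]
    - [0,0,0,0.1208,0,0,0.33]
    - [0,0,0,0.1208,0,0,0.33]
    - [0,0,0,0.1208,0,0,0.33]
    - [0,0,0,0.1208,0,0,0.33]
    - [0,0,0,0.1208,0,0,0.33]
    - [0,0,0,0.1208,0,0,0.33]
    - [0,0,0,0.1208,0,0,0.33]

```text
clock: 28.12
eef_pos: [0.5169, 0.0119, 0.1632]
tool_rot: [0.477, 0.522, -0.478, 0.521]
ft_force: [-0.5, -0.7, -1.0]
grip_width: 0.0286
```

Request:
play_rows:
  plan:
    - [0,15,0,0,0,0,0.33]
    - [0,20,0,0,0,0,0.33]
    - [0,20,0,0,0,0,0.33]
    - [0,20,0,0,0,0,0.33]
    - [0,20,0,0,0,0,0.33]
    - [0,20,0,0,0,0,0.33]
    - [0,20,0,0,0,0,0.33]
    - [0,20,0,0,0,0,0.33]
    - [0,20,0,0,0,0,0.33]
    - [0,12,0,0,0,0,0.33]
    - [0,8,0,0,0,0,0.33]
    - [0,0,0,0,0,0,0.33]
    - [0,0,0,0,0,0,0.33]
    - [0,0,0,0,0,0,0.33]
    - [0,0,0,0,0,0,0.33]

```text
clock: 29.37
eef_pos: [0.7111, 0.0286, 0.1641]
tool_rot: [0.476, 0.523, -0.477, 0.522]
ft_force: [-0.5, 0.9, 0.2]
grip_width: 0.0288
```

```bash
python3 -c "
from h import *
st();print(R.from_quat(get_obs()['tool_rot']).as_matrix().round(3));p=camera('scene');save(p,'s4.png');print(get_obs()['joint_pos'])
p=cv2.imread('pics/s4.png')[120:340,180:460];cv2.imwrite('pics/s4c.png',cv2.resize(p,None,fx=2.7,fy=2.7))"
```

```text
t 29.37 uv [48.9  1.9] z 164.1 yaw 1.6631 xaxis [-0.001  0.    -1.   ] F [-0.5  0.9  0.2] w 28.8
[[-0.001  0.996  0.092]
 [ 0.     0.092 -0.996]
 [-1.    -0.001 -0.   ]]
[3.99153152e-02 7.13685276e-01 5.79934717e-01 1.43736152e+00
 8.77351461e-05 1.51873785e+00]
```

View pics/s4c.png

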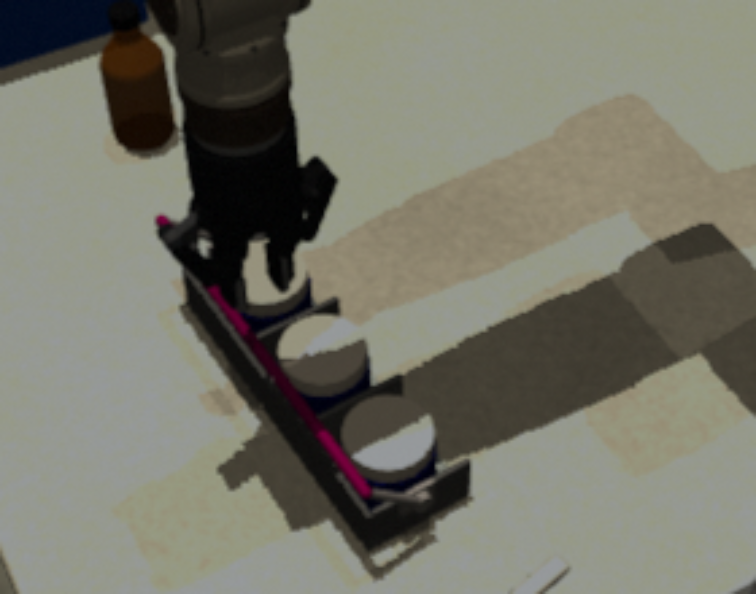

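Request:
play_rows:
  plan:
    - [0,4,0,0,0,0,0.33]
    - [10,0,0,0,0,0,0.33]
    - [10,0,0,0,0,0,0.33]
    - [10,0,0,0,0,0,0.33]
    - [10,0,0,0,0,0,0.33]
    - [6,0,0,0,0,0,0.33]
    - [0,0,0,0,0,0,0.33]
    - [0,0,0,0,0,0,0.33]
    - [0,0,0,0,0,0,0.33]

```text
clock: 30.17
eef_pos: [0.7161, 0.0284, 0.1187]
tool_rot: [0.477, 0.522, -0.476, 0.523]
ft_force: [0.7, 1.1, 0.4]
grip_width: 0.0285
```

```bash
python3 -c "
from h import *
st();print(get_obs()['joint_pos'])"
```

```text
t 30.17 uv [53.9  1.2] z 118.7 yaw 1.6622 xaxis [ 0.001  0.    -1.   ] F [0.7 1.1 0.4] w 28.5
[3.95897049e-02 7.41851544e-01 5.13569105e-01 1.34166406e+00
 7.43397026e-05 1.51893535e+00]
```

Request:
play_rows:
  plan:
    - [6,0,0,0,0,0,0.33]
    - [6,0,0,0,0,0,0.33]
    - [6,0,0,0,0,0,0.33]
    - [6,0,0,0,0,0,0.33]
    - [6,0,0,0,0,0,0.33]
    - [3,0,0,0,0,0,0.33]
    - [0,0,0,0,0,0,0.33]
    - [0,0,0,0,0,0,0.33]

```text
clock: 30.83
eef_pos: [0.7157, 0.0284, 0.085]
tool_rot: [0.477, 0.522, -0.477, 0.522]
ft_force: [-1.0, -0.1, -0.3]
grip_width: 0.0285
```

```bash
cat >> h.py <<'E'
def bar():
    for n in('top','scene'):
        p=camera(n);W=world(p);hsv=cv2.cvtColor(p['frame'],cv2.COLOR_RGB2HSV)
        mg=(hsv[...,0]>140)&(hsv[...,0]<175)&(hsv[...,1]>120)&(abs(W[...,0]-.65)<.15)&(W[...,2]>.03)&(W[...,2]<.15)&(abs(W[...,1])<.25)
        q=W[mg];print(n,'bar',len(q),uv(np.median(q,0)),np.median(q[:,2]).round(4))
E
python3 -c "
from h import *
st();bar();save(camera('scene'),'s5.png')
p=cv2.imread('pics/s5.png')[120:340,180:460];cv2.imwrite('pics/s5c.png',cv2.resize(p,None,fx=2.7,fy=2.7))"
```

```text
t 30.83 uv [53.5  1.2] z 85.0 yaw 1.6622 xaxis [-0.  0. -1.] F [-1.  -0.1 -0.3] w 28.5
top bar 196 [52.5 93. ] 0.106
scene bar 482 [56.1 56.6] 0.1079
```

View pics/s5c.png

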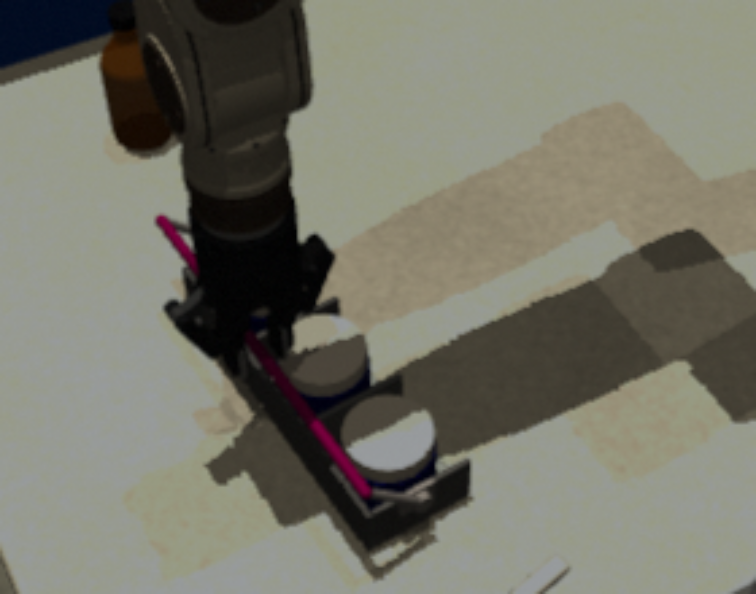

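Request:
play_rows:
  plan:
    - [-2,-7.8,0,0,0,0,0.33]
    - [-4.3,-6.7,0,0,0,0,0.33]
    - [-4.3,-6.7,0,0,0,0,0.33]
    - [-4.3,-6.7,0,0,0,0,0.33]
    - [-1.75,-7.5,0,0,0,0,0.33]
    - [-1.75,-7.5,0,0,0,0,0.33]
    - [-1.75,-7.5,0,0,0,0,0.33]
    - [-1.75,-7.5,0,0,0,0,0.33]
    - [1.25,-6.5,0,0,0,0,0.33]
    - [1.25,-6.5,0,0,0,0,0.33]
    - [1.25,-6.5,0,0,0,0,0.33]
    - [1.25,-6.5,0,0,0,0,0.33]
    - [3.7,-6.2,0,0,0,0,0.33]
    - [3.7,-6.2,0,0,0,0,0.33]
    - [3.7,-6.2,0,0,0,0,0.33]
    - [4,-5.5,0,0,0,0,0.33]
    - [0,0,0,0,0,0,0.33]
    - [0,0,0,0,0,0,0.33]

```text
clock: 32.48
eef_pos: [0.6069, 0.0184, 0.0863]
tool_rot: [0.476, 0.523, -0.477, 0.522]
ft_force: [0.5, -0.6, -0.4]
grip_width: 0.0284
```

```bash
python3 -c "
from h import *
st();bar()"
```

```text
t 32.48 uv [-55.8   0.8] z 86.3 yaw 1.6621 xaxis [-0.003 -0.    -1.   ] F [ 0.5 -0.6 -0.4] w 28.4
top bar 182 [-48.3 100.2] 0.1031
scene bar 388 [-44.6  50.9] 0.1051
```

Request:
play_rows:
  plan:
    - [-20,0,0,0,0,0,0.33]
    - [-25,0,0,0,0,0,1]
    - [0,3,0,0,0,0,1]
    - [0,0,0,0,0,0,1]
    - [0,0,0,0,0,0,1]
    - [0,0,0,0,0,0,1]
    - [10,0,0,0,0,0,1]
    - [8,0,0,0,0,0,1]
    - [6,0,0,0,0,0,1]
    - [6,-1,0,0,0,0,1]
    - [6,-2,0,0,0,0,1]
    - [6,-2,0,0,0,0,1]
    - [6,-2,0,0,0,0,1]
    - [6,-2,0,0,0,0,1]
    - [6,-2,0,0,0,0,1]
    - [5,-1,0,0,0,0,1]
    - [0,0,0,0,0,0,1]
    - [0,0,0,0,0,0,1]

```text
clock: 34.08
eef_pos: [0.5994, 0.0177, 0.0666]
tool_rot: [0.477, 0.522, -0.477, 0.522]
ft_force: [0.5, -0.1, 0.5]
grip_width: 0.0
```

```bash
python3 -c "
from h import *
st();bar()"
```

```text
t 34.08 uv [-63.3   0.7] z 66.6 yaw 1.6622 xaxis [-0.  0. -1.] F [ 0.5 -0.1  0.5] w 0.0
top bar 142 [-66.7 100.2] 0.0636
scene bar 335 [-63.   58.1] 0.0657
```

Request:
play_rows:
  plan:
    - [4,-1.5,0,0,0,0,1]
    - [3,-1.5,0,0,0,0,1]
    - [2.5,0,0,0,0,0,1]
    - [1.5,0,0,0,0,0,1]
    - [1,0,0,0,0,0,1]
    - [0,0,0,0,0,0,1]
    - [0,0,0,0,0,0,1]

```text
clock: 34.77
eef_pos: [0.5962, 0.0174, 0.0551]
tool_rot: [0.477, 0.522, -0.477, 0.522]
ft_force: [0.5, -0.1, 1.2]
grip_width: 0.0001
```

```bash
python3 -c "
from h import *
st();bar()"
```

```text
t 34.77 uv [-66.5   0.7] z 55.1 yaw 1.6623 xaxis [-0.  0. -1.] F [ 0.5 -0.1  1.2] w 0.1
top bar 136 [-67.  100.9] 0.0537
scene bar 330 [-64.1  53.8] 0.0557
```

Request:
play_rows:
  plan:
    - [0.5,0,0,0,0,0,1]
    - [0.5,0,0,0,0,0,1]
    - [0,0,0,0,0,0,1]
    - [0,0,0,0,0,0,1]

```text
clock: 35.2
eef_pos: [0.5963, 0.0174, 0.0549]
tool_rot: [0.477, 0.522, -0.477, 0.522]
ft_force: [-1.3, -0.0, 6.2]
grip_width: -0.0001
```

Request:
play_rows:
  plan:
    - [0.5,0,0,0,0,0,1]
    - [0,0,0,0,0,0,1]
    - [0,0,0,0,0,0,1]

```text
clock: 35.45
eef_pos: [0.5963, 0.0174, 0.0549]
tool_rot: [0.477, 0.522, -0.476, 0.522]
ft_force: [-3.1, -0.3, 7.0]
grip_width: -0.0001
```

Request:
play_rows:
  plan:
    - [-6,0,0,0,0,0,1]
    - [-20,0,0,0,0,0,1]
    - [-30,0,0,0,0,0,1]
    - [-30,-20,0,0,0,0,1]
    - [-30,-30,0,0,0,0,1]
    - [-20,-35,0,0,0,0,1]
    - [0,-40,0,0,0,0,1]
    - [0,-40,0,0,0,0,1]
    - [0,-40,0,0,0,0,1]
    - [0,-30,0,0,0,0,1]
    - [0,0,0,0,0,0,1]
    - [0,0,0,0,0,0,1]
    - [0,0,0,0,0,0,1]

```text
clock: 36.53
eef_pos: [0.364, -0.004, 0.1897]
tool_rot: [0.477, 0.522, -0.476, 0.523]
ft_force: [0.4, -0.6, -0.4]
grip_width: -0.0002
```

```bash
python3 -c "
from h import *
st();bar();p=jars()
for t in('pump_bottle','amber_bottle','cap_tub'):
  print(t,[np.round(r['centre'],3) for n in('top','scene') for r in pinpoint(t,camera(n))[:1]])
save(camera('scene'),'s6.png')
p=cv2.imread('pics/s6.png')[120:340,180:460];cv2.imwrite('pics/s6c.png',cv2.resize(p,None,fx=2.7,fy=2.7))"
```

```text
t 36.53 uv [-299.7   -0.4] z 189.7 yaw 1.6622 xaxis [ 0.003  0.    -1.   ] F [ 0.4 -0.6 -0.4] w -0.2
top bar 434 [-68.4 -15.6] 0.0536
scene bar 413 [-63.7  17.5] 0.0557
lid 745 [ -5.2 -96.5] 36.7 zmed 0.063
lid 757 [-3.5  0.8] 36.8 zmed 0.063
lid 752 [-3.  98.7] 36.8 zmed 0.0631
pump_bottle [array([ 0.665,  0.334, -0.004]), array([ 0.665,  0.336, -0.   ])]
amber_bottle [array([ 0.677, -0.347, -0.002]), array([ 0.675, -0.344,  0.004])]
cap_tub [array([ 0.526,  0.401, -0.002]), array([ 0.531,  0.4  , -0.003])]
```

View pics/s6c.png

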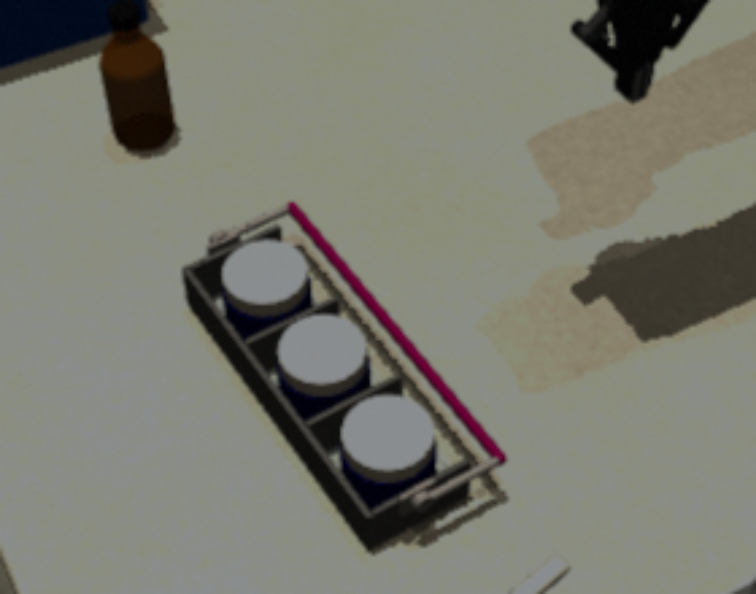

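The picture shows all three jars in their cells, with the magenta bar level across the front from (292,205) to (502,460). I'm handing the job in.

```bash
python3 -c "
from h import *
job_done()"
```

```text
the job is handed in; nothing more can be done
```

The job is done and handed in at about 37 s of robot time. All three jars are in the crate, one per cell, and the keeper bar is down across the open front.

**How it was done:** I gripped each jar low and slid it along the bench to its cell mouth. I released it there and pushed it in with half-open fingers. I then swung the bar over loosely caged between the fingers and pressed it down with the fingers shut until it stopped moving, at about 7 N.

**Last checks:**
- **Jars:** they sit 3–5 mm towards the robot from the crate's centre line and within 2 mm of their cell centres sideways. All three lid tops are level at 63 mm.
- **Bar:** its axis is about 50 mm above the bench and about 67 mm in front of the crate centre, which is the shut position.
- **Bystanders:** the bottles and cap tub match their first readings to within a few millimetres.
- **Contact:** the arm was clear of everything when I handed in.

**One thing went wrong on the way:** on the move to the left jar the last joint reached the end of its range, and the arm stopped short with a slight tilt, in free air. I raised the tool, gave it a half turn, levelled it and carried on.

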